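# Reset the tripped control box through its recessed well

## Robot

A 7-joint arm with a two-finger parallel gripper is mounted at the origin on the work surface. World frame = base frame: x ahead of the robot, y to its left, z up, the work surface at z = 0. Lengths are in m, angles in degrees, forces in N, time in s.
With the tool pointing down it reaches from about 0.425 to 0.875 m from the base axis. Payload 4.7 kg.
Tool frame: the origin (TCP) lies at the very end of the fingers, on their centre line; the grasp point (between the pads) lies 19 mm behind it; z points along the fingers, y is the direction in which the jaws open and shut (so a half turn about z gives the same grasp; the last joint's range is limited). The gripper opens to 87 mm and grips with 3 to 60 N. Pads are 19 mm wide; open, the fingers measure 117 mm over their backs; the gripper's body (75 mm by 190 mm) begins 51 mm behind the grasp point.
Start: joints at [-68.405, 18.392, -4.016, 83.108, 1.295, 78.541, -3.26], TCP at [0.231, 0.608, 0.223] pointing down, gripper open.
Joint ranges: [-163.93, 163.93], [-17.29, 119.83], [-79.2, 71.16], [3.27, 140.29], [-89.18, 269.18], [5.43, 117.66], [-154.24, 154.24]. Speed limits (degrees/s): [147.25, 147.25, 180, 180, 180, 180, 180].

## Interface

Orientations are given as [roll, pitch, yaw] about the fixed x, y, z axes, in that order (R = Rz(yaw) Ry(pitch) Rx(roll)).
In Python, from cell import * gives the robot as it stands.
- The arm moves only by the tool drive_tool, never from a script. Its argument "moves" is text: rows parted by semicolons, each of 5 numbers parted by spaces: the shift along the tool's x, y, z in m, then the turn about the tool's z in degrees, then the gripper's target within -1 to 1 (fully open at 1, half-way at 0, shut at -1). In form: x y z yaw fingers; .... A call has exactly 8 rows; each row is the pose to reach, as a shift and turn from the pose commanded when the call began, along the tool's axes at that moment; what a row does not reach only later rows make up. A row lasts 1/10 s, in which the tool goes at most 50 mm and 8.59 degrees, less where a joint would pass 70% of its speed; a pose out of reach is approached as far as the arm can. A call with a gripper value outside its range is refused whole. The fingers move at their own pace and stop on an object; "grip_force" is the grip in N (left out, the last holds). Time passes only in rows, so rows that repeat a pose let the fingers close, or fill a call up. It gives the time, the measured TCP pose, the force and the opening at its end, in the units of the state.
- get_obs(): the state, without advancing time (a new reading comes with each control period).
- read_camera(name): name is "side" or "top"; returns (picture, depth): 384x512x3 uint8, red, green, blue; 384x512 float32, m along the optical axis (not along the pixel's ray), 0 where there is no reading.
- calibration(name): a dict with "intrinsics" (3x3 intrinsics, pixels), "cam_to_world" (4x4, takes a point from camera to world coordinates). Camera axes: x right, y up, looking along -z (the intrinsics and any distortion apply to the point x, -y, -z); pixel columns grow to the right and rows downward; lengths in m; the calibration is good to about 2 mm. A picture is of the moment at which its call begins. calibration takes no time and is no camera call.
- sign_off(): hands the job in, once; it reports no verdict.
Trained networks look in the newest picture that a camera, given by its name, has taken for a name from the list of things; names that differ only in an ending like _2 or _b are one class to them, and where a whole thing is asked for, a point or a joint stands for the part that bears it (a point fixed in the world has none). Each returns a list of dicts, best first, with "conf" (0 to 1); they miss things now and then, are a little off and sometimes report something else, mostly with a low value. They report only what shows in the picture. A call takes as long as a camera call. They do not tell look-alikes from the thing itself.
- search_frame(camera, name): "uv" ([column, row] in pixels, amid what is visible of it).
- pinpoint(camera, name): "uv" ([column, row] in pixels: a listed point, or the origin of a listed thing).
The state is a dict: "time_s": time; "qpos": joint angles; "joint_velocities": joint speeds; "effort": joint torques, N m; "tool_pos": TCP position; "tool_rot": TCP orientation; "force": force on the tool from outside, world axes, zero at the start; "wrist_torque": the same for the moment, N m; "grip_width": finger opening in m.
Only numpy, scipy, OpenCV 4.12 (cv2) and the standard library are available. Lean on these libraries where they do the work, as an engineer would, in place of code of your own. Each camera call takes 0.05 s, during which the arm holds its last target. There are 200 camera calls.

## Task

The control box with the red lamp has tripped. With the fingertips, push its yellow cover along the channel, away from the robot, until the square well is completely open, reach into the well and press the sunken red button all the way in for a moment, let it come back out, and then push the cover back so that it covers the whole well again. Only slide the cover, never lift or tip it, and leave the green-lamp box and everything else on the bench alone.

Things in the scene. Friction and masses are not known exactly. Their poses are not given: they have to be found in the camera images.
- tripped_box: grey open-topped control box, 240 x 180 x 75 mm, bolted down, RED lamp (30 mm, 12 mm high) on its top at box x -67, y +62 mm. Origin: at bench height straight below the well's centre; the box spans x -85..+155, y -90..+90 mm. Box x runs along the cover's channel, away from the robot; z up. Boards with parts up to 44 mm above the bench lie sunk either side of the channel.
- healthy_box: grey open-topped control box, 240 x 180 x 75 mm, bolted down, GREEN lamp (30 mm, 12 mm high) on its top at box x -67, y +62 mm. Origin: at bench height straight below the well's centre; the box spans x -85..+155, y -90..+90 mm. Box x runs along the cover's channel, away from the robot; z up. Otherwise identical, with its own cover and button; must be left alone.
- tripped_box_well (a point): centre of the mouth of the tripped box's well, a 48 x 48 mm square hole (sides along box x and y) in the flat deck, 75 mm above the bench. The cover's channel on the deck: rails 6 mm high either side, inner faces 64 mm apart, and stops 6 mm high at its ends, 41 mm before and 125 mm beyond the well's centre.
- tripped_cover: loose yellow plate, 68 (along channel) x 60 x 6 mm, 0.2 kg, flat on the deck over the well; upright black boss at its centre, 20 mm across, rising 17 mm above the plate. Origin: centre of underside. Starts -3 to +8 mm from the well's centre along box x, can slide from -7 to +91; covers the well fully within 10 mm, clears it beyond +58. Held only by weight and friction (about 1 N).
- healthy_cover: the same kind of cover on the healthy box; must stay where it is.
- tripped_button_top (a point): centre of the top face of the tripped box's red reset button (32 mm across), 28 mm below the deck at the bottom of the well when released; hidden until the cover is pushed away.
- tripped_button (a joint): travel of that button: 0 released, 0.006 m fully in (downwards). A spring pushes it back; it starts to move at 1.5 N and is fully in at 5 N.
- healthy_button (a joint): travel of the healthy box's button, same values; must not be pressed.
- screwdriver: loose screwdriver lying across the bench beyond the boxes; bystander. Origin: underside.
- meter: loose yellow multimeter, 140 x 75 x 42 mm, right side; bystander. Origin: centre of its underside.
- spool: loose copper-coloured spool, 56 mm across, 40 mm high, right side; bystander. Origin: centre of its underside.
- mug: loose white mug, 80 mm across, 90 mm high, left side; bystander. Origin: centre of its underside.
- relay: loose blue relay block, 50 x 30 x 34 mm, left side; bystander. Origin: centre of its underside.
Mind the look-alikes: they are no part of the job. What is shaped like the tripped_cover but blue or grey is not meant.

How it is judged (in metres and radians):
On the way, in this order (a step that is already met when the one before it is completed fails the run):
1. the tripped box's cover is pushed clear of the well (x of tripped_cover in the frame of tripped_box above 0.0575 m), for 0.1 s.
2. with the well open, its button is pressed in by the fingers (value of joint tripped_button above 0.0048 m and x of tripped_cover in the frame of tripped_box above 0.0575 m and contact force between the fingers and tripped_button above 0.5 N), for 0.1 s.
3. the button has come back out with the well still open (value of joint tripped_button below 0.0012 m and x of tripped_cover in the frame of tripped_box above 0.045 m), for 0.05 s.
4. the cover is pushed back over the well (x of tripped_cover in the frame of tripped_box between -0.0095 and 0.0095 m and z of tripped_cover in the frame of tripped_box between 0.0725 and 0.0775 m and angle between tripped_cover's own z axis and vertical below 0.06 rad), for 0.2 s.
At the end, for the whole second after the job is handed in: The tripped box's cover lies flat on the deck within 9.5 mm of the well's centre along the channel, at rest, and its button is released (all of step 4 and value of joint tripped_button below 0.0012 m and linear speed of tripped_cover below 0.01 m/s); the robot touches nothing.
It fails at once if the cover is lifted or tipped (z of tripped_cover in the frame of tripped_box above 0.082 m or z of tripped_cover in the frame of tripped_box below 0.068 m or angle between tripped_cover's own z axis and vertical above 0.25 rad).
It fails at once if the healthy box is meddled with (distance of healthy_cover from where it was at the start of the episode above 0.012 m or value of joint healthy_button above 0.002 m).
It fails at once if a bystander on the bench is disturbed (distance of any of screwdriver, meter, spool, mug, relay from where it was at the start of the episode above 0.03 m).
It also fails if it takes over 48 s, if anything falls off the work surface, if the arm or the gripper's body presses on something with over 40 N, if the wrist force passes 120 N, or if a joint passes its speed limit or range.

## Working session

There is one attempt and no reset: what is moved stays moved. The work goes in short steps, Python scripts to look and compute and a tool call to move; the robot and the scene stay as the last step left them, time stands still between calls to the robot, and variables do not carry over. Pictures are saved under pics/ and viewed, about 8 in all and at most 12, crops included, and the job is handed in when it is done.

Besides the shell and the picture viewer there is one more tool, called after "Request:" by a JSON object that holds its "fn" and its "kwargs", one argument or row to a line. drive_tool: Moves the arm, as the interface text tells. Its arguments: {"type":"object","properties":{"moves":{"type":"string"},"grip_force":{"type":"number"}},"required":["moves"]}

```bash
mkdir -p pics
cat > h.py <<'E'
from cell import *
import numpy as np, cv2
def cam(n): 
    p,d=read_camera(n); return p,d
def px2w(n,uv,depth):
    c=calibration(n);K=np.array(c["intrinsics"]);T=np.array(c["cam_to_world"])
    x=(uv[0]-K[0,2])/K[0,0]*depth;y=(uv[1]-K[1,2])/K[1,1]*depth
    return (T@[x,-y,-depth,1])[:3]
def px2z(n,uv,z):
    a=px2w(n,uv,.1);b=px2w(n,uv,1.);return a+(b-a)*(z-a[2])/(b[2]-a[2])
E
python3 - <<'E'
from h import *
for n in("top","side"):
    p,d=cam(n); cv2.imwrite(f"pics/{n}0.png",p[:,:,::-1]); np.save(f"{n}.npy",d)
    print(n,calibration(n))
    for t in("tripped_box","tripped_cover","tripped_box_well"):
        for r in pinpoint(n,t)[:3]: print(t,r)
print(get_obs())
E
```

```text
top {'intrinsics': array([[371.98591948,   0.        , 257.25807845],
       [  0.        , 371.98591948, 184.20227719],
       [  0.        ,   0.        ,   1.        ]]), 'cam_to_world': array([[-0.01965191,  0.99566668, -0.09089373,  0.49338762],
       [-0.99965325, -0.02116118, -0.01567091,  0.00865798],
       [-0.01752643,  0.09055425,  0.99573729,  1.16212706],
       [ 0.        ,  0.        ,  0.        ,  1.        ]])}
tripped_box {'uv': [209.6, 200.2], 'conf': 0.59}
tripped_cover {'uv': [206.1, 203.6], 'conf': 0.71}
tripped_cover {'uv': [269.8, 212.1], 'conf': 0.66}
tripped_cover {'uv': [199.4, 269.1], 'conf': 0.6}
tripped_box_well {'uv': [208.4, 205.7], 'conf': 0.57}
tripped_box_well {'uv': [332.4, 217.5], 'conf': 0.53}
side {'intrinsics': array([[480.98888292,   0.        , 257.62517108],
       [  0.        , 480.98888292, 192.83188981],
       [  0.        ,   0.        ,   1.        ]]), 'cam_to_world': array([[-0.92045121,  0.29870285, -0.25208367,  0.18401955],
       [-0.39070287, -0.68501425,  0.61490385,  0.97367829],
       [ 0.01099263,  0.6644788 ,  0.74722
[... 383 characters left out ...]
': 0.72}
{'time_s': 0.4, 'qpos': array([-68.40506702,  18.40056084,  -4.01748936,  83.11733199,
         1.29152517,  78.54066775,  -3.26104526]), 'joint_velocities': array([-0.09374547, -0.03067644,  0.11563433, -0.15270994,  0.02412403,
        0.10848689,  0.02457759]), 'effort': array([-1.30308144e-04, -4.90454149e+01, -4.02476415e-01, -3.12292886e+01,
       -6.35989266e-02,  3.62521294e-02,  9.32515309e-05]), 'tool_pos': array([0.23065451, 0.60763109, 0.22240291]), 'tool_rot': array([-1.79986401e+02, -7.31006516e-04,  1.59213662e+02]), 'force': array([ 0.05062325, -0.43473038,  1.5726494 ]), 'wrist_torque': array([0.0288049 , 0.04923921, 0.02121125]), 'grip_width': 0.08725860661079726}
```

```bash
python3 -c "
import cv2,numpy as np
a=cv2.imread('pics/top0.png');b=cv2.imread('pics/side0.png')
cv2.imwrite('pics/both.png',cv2.resize(np.vstack([a,b]),(512,768))[:,:])"; ls
```

```text
h.py
pics
side.npy
top.npy
```

View pics/top0.png

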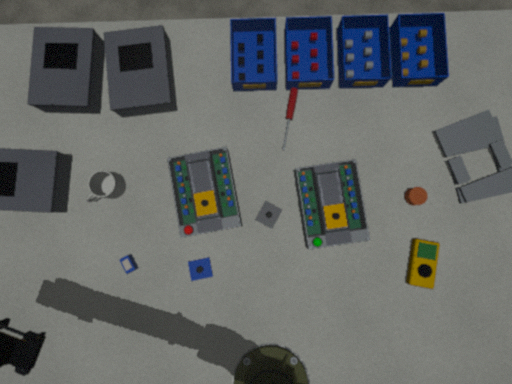

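View pics/side0.png

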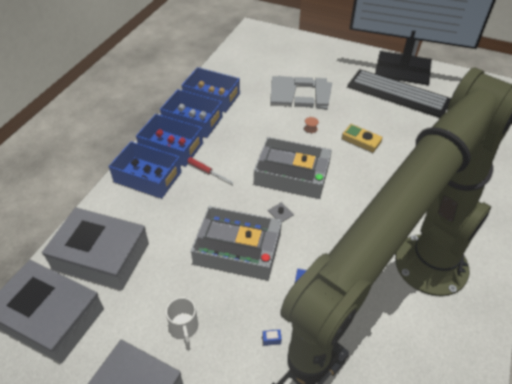

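```bash
cat >> h.py <<'E'
def ortho(n,img,cx,cy,z=.075,half=.16,s=1250):
    # rows: world x decreasing downward ; cols: world y decreasing rightward
    c=calibration(n);K=np.array(c["intrinsics"]);W=np.linalg.inv(np.array(c["cam_to_world"]))
    P=K@np.diag([1,-1,-1])@W[:3]
    N=int(2*half*s); o=np.array([[0,-1/s,cx+half],[-1/s,0,cy+half],[0,0,z],[0,0,1]])
    return cv2.warpPerspective(img,P@o,(N,N),flags=cv2.INTER_CUBIC|cv2.WARP_INVERSE_MAP)
def o2w(p,cx,cy,half=.16,s=1250): p=np.asarray(p,float);return np.stack([cx+half-p[...,1]/s,cy+half-p[...,0]/s],-1)
E
python3 - <<'E'
from h import *
t=cv2.imread("pics/top0.png");sd=cv2.imread("pics/side0.png");D=np.load("top.npy")
print("cover",px2z("top",(205,203.5),.09),px2z("side",(248.7,236.7),.09), px2w("top",(205,203),D[203,205]))
cx,cy=np.round(px2z("top",(205,195),.075)[:2],2);print(cx,cy)
im=np.hstack([ortho("top",t,cx,cy),ortho("side",sd,cx,cy)])
cv2.imwrite("pics/ortho.png",im)
for n,i in(("top",t),("side",sd)):
    for z,nm,lo,hi in((.081,"yellow",(18,120,100),(32,255,255)),(.087,"red",(0,150,120),(6,255,255))):
        o=ortho(n,i,cx,cy,z);m=cv2.inRange(cv2.cvtColor(o,cv2.COLOR_BGR2HSV),lo,hi)
        k,l,st,ce=cv2.connectedComponentsWithStats(m)
        for j in range(1,k):
            if st[j,4]>300:
                r=cv2.minAreaRect(np.argwhere(l==j)[:,::-1].astype(np.float32))
                print(n,nm,st[j,4],o2w(r[0],cx,cy),np.array(r[1])/1250,r[2])
E
```

```text
cover [0.5385103  0.17754302 0.09      ] [0.53267424 0.18797051 0.09      ] [0.53965231 0.17643993 0.0969399 ]
0.56 0.18
top yellow 6035 [0.54113761 0.17925872] [0.06908477 0.06229965] 80.13418579101562
top red 551 [0.4648 0.2284] [0.0208 0.0216] 90.0
side yellow 5462 [0.53871351 0.17931892] [0.065102   0.06089338] 80.53767395019531
side red 492 [0.46   0.2344] [0.0192 0.0192] 90.0
```

View pics/ortho.png

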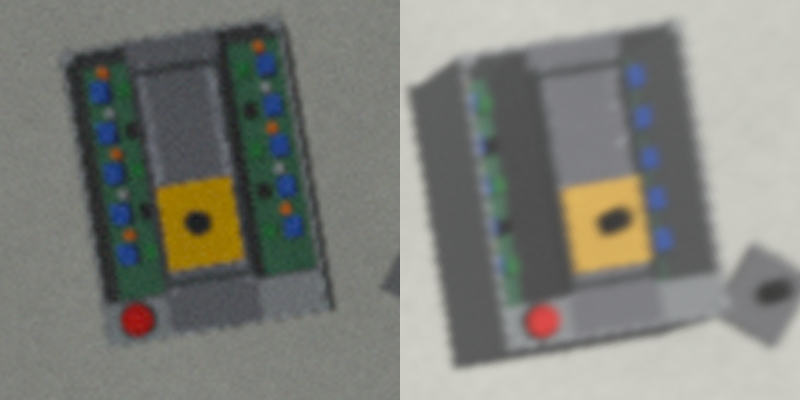

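```bash
cat >> h.py <<'E'
from scipy.spatial.transform import Rotation as Ro
O=np.array([.540,.180]);YAW=9.8
def bw(bx,by): a=np.radians(YAW);return O+[bx*np.cos(a)-by*np.sin(a),bx*np.sin(a)+by*np.cos(a)]
def rel(bx,by,z):
    s=get_obs();R=Ro.from_euler("xyz",s["tool_rot"],degrees=True)
    d=R.inv().apply(np.r_[bw(bx,by),z]-s["tool_pos"]); dy=-((YAW+180-s["tool_rot"][2]+90)%180-90)
    print(bx,by,z,"-> shift",np.round(d,4),"turn",round(dy,1))
def st():
    s=get_obs();a=np.radians(YAW);d=s["tool_pos"][:2]-O
    print("t",s["time_s"],"box",np.round([d[0]*np.cos(a)+d[1]*np.sin(a),-d[0]*np.sin(a)+d[1]*np.cos(a)],4),"z",s["tool_pos"][2],s["tool_rot"],"F",s["force"],s["grip_width"])
E
python3 -c "
from h import *
st();rel(-.05,0,.2)"
```

```text
t 0.4 box [-0.232  0.474] z 0.2224029057413362 [-1.79986401e+02 -7.31006516e-04  1.59213662e+02] F [ 0.05062325 -0.43473038  1.5726494 ] 0.08725860661079726
-0.05 0 0.2 -> shift [-0.3979 -0.3155  0.0225] turn -30.6
```

Request:
{"fn": "drive_tool", "kwargs": {
  "moves": "-0.036 -0.029 0 -4 -1;-0.073 -0.057 0 -8 -1;-0.109 -0.086 0 -12 -1;-0.145 -0.115 0 -16 -1;-0.181 -0.144 0 -20 -1;-0.218 -0.173 0 -24 -1;-0.254 -0.201 0 -28 -1;-0.29 -0.23 0 -30.6 -1",
  "grip_force": 20
}}

```text
time_s: 1.2
tool_pos: [0.421, 0.2881, 0.2229]
tool_rot: [180.0, 0.1, -170.0]
force: [1.2, -0.2, -0.0]
grip_width: 0.0307
```

```bash
python3 -c "
from h import *
st();rel(-.05,0,.13)"
```

```text
t 1.2 box [-0.0989  0.1268] z 0.22293024379080256 [ 1.79959792e+02  5.13510897e-02 -1.70041924e+02] F [ 1.19726938 -0.15170569 -0.02199044] 0.030729467483422795
-0.05 0 0.13 -> shift [-0.0484 -0.127   0.0929] turn 0.2
```

Request:
{"fn": "drive_tool", "kwargs": {
  "moves": "-0.012 -0.032 0.015 0 -1;-0.024 -0.063 0.03 0 -1;-0.036 -0.095 0.05 0 -1;-0.048 -0.127 0.07 0 -1;-0.048 -0.127 0.093 0 -1;-0.048 -0.127 0.093 0 -1;-0.048 -0.127 0.093 0 -1;-0.048 -0.127 0.093 0 -1"
}}

```text
time_s: 2.0
tool_pos: [0.4896, 0.1742, 0.131]
tool_rot: [179.9, 0.1, -170.1]
force: [-0.2, 0.1, -0.4]
grip_width: 0.0006
```

```bash
python3 -c "
from h import *
st();rel(-.046,0,.088)
t,_=cam('top');s,_=cam('side')
cv2.imwrite('pics/a.png',np.hstack([cv2.resize(t[140:260,140:270,::-1],None,fx=3,fy=3),cv2.resize(s[180:300,180:310,::-1],None,fx=3,fy=3)]))"
```

```text
t 2.0 box [-0.0506  0.0029] z 0.1309988169559158 [ 1.79945731e+02  1.22736002e-01 -1.70076671e+02] F [-0.19781115  0.13861868 -0.40678154] 0.0006234450880987181
-0.046 0 0.088 -> shift [-0.0045 -0.0029  0.043 ] turn 0.1
```

View pics/a.png

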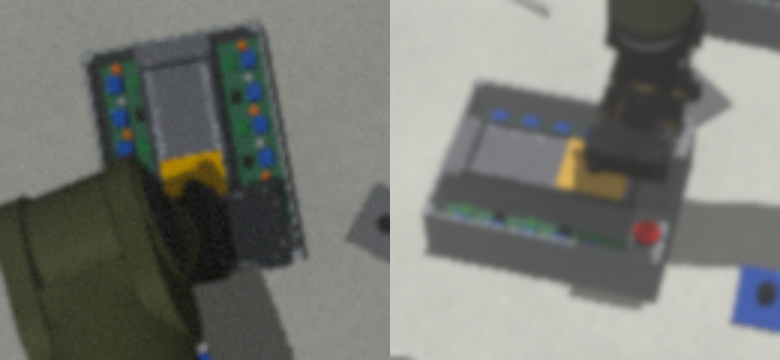

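The close crop confirms the choice: the red-lamp box (top view ~188,230) with the yellow cover at ~205,203. The green box's cover (336,215), the grey plate (268,213) and the blue plate (200,268) are not meant. I'll descend in front of the boss.

Request:
{"fn": "drive_tool", "kwargs": {
  "moves": "-0.002 -0.003 0.011 0 -1;-0.002 -0.003 0.022 0 -1;-0.002 -0.003 0.033 0 -1;-0.002 -0.003 0.043 0 -1;-0.002 -0.003 0.043 0 -1;-0.002 -0.003 0.043 0 -1;-0.002 -0.003 0.043 0 -1;-0.002 -0.003 0.043 0 -1"
}}

```text
time_s: 2.9
tool_pos: [0.4921, 0.1704, 0.0871]
tool_rot: [180.0, 0.1, -170.2]
force: [0.2, -0.3, 0.1]
grip_width: 0.0004
```

```bash
python3 -c "
from h import *
st();rel(.05,0,.088)"
```

```text
t 2.9 box [-0.0489 -0.0013] z 0.0871042982498896 [ 1.79980336e+02  6.07816592e-02 -1.70186158e+02] F [ 0.19494325 -0.31107287  0.13666486] 0.00039714681713754016
0.05 0 0.088 -> shift [-0.0989  0.0013 -0.0008] turn 0.0
```

Request:
{"fn": "drive_tool", "kwargs": {
  "moves": "-0.012 0.001 0 0 -1;-0.025 0.001 0 0 -1;-0.038 0.001 0 0 -1;-0.052 0.001 0 0 -1;-0.066 0.001 0 0 -1;-0.08 0.001 0 0 -1;-0.092 0.001 0 0 -1;-0.1 0.001 0 0 -1"
}}

```text
time_s: 3.7
tool_pos: [0.5908, 0.1885, 0.0866]
tool_rot: [-180.0, -0.0, -170.2]
force: [-3.9, -1.1, 2.0]
grip_width: 0.0007
```

Request:
{"fn": "drive_tool", "kwargs": {
  "moves": "-0.001 0 0 0 -1;-0.001 0 0 0 -1;0.004 0 0 0 -1;0.01 0 -0.01 0 -1;0.02 0 -0.04 0 -1;0.04 0 -0.07 0 -1;0.06 0.0 -0.07 0 -1;0.08 0.0 -0.07 0 -1"
}}

```text
time_s: 4.5
tool_pos: [0.5108, 0.1746, 0.1588]
tool_rot: [179.9, 0.2, -170.2]
force: [0.5, -0.4, -0.8]
grip_width: 0.0003
```

```bash
python3 -c "
from h import *
st();rel(0,0,.1)
t,_=cam('top');s,_=cam('side')
for n,i in(('top',t),('side',s)):
    o=ortho(n,np.ascontiguousarray(i[:,:,::-1]),.56,.18,.081);m=cv2.inRange(cv2.cvtColor(o,cv2.COLOR_BGR2HSV),(18,120,100),(32,255,255))
    k,l,q,c=cv2.connectedComponentsWithStats(m);j=1+q[1:,4].argmax()
    r=cv2.minAreaRect(np.argwhere(l==j)[:,::-1].astype(np.float32));print(n,o2w(r[0],.56,.18),np.array(r[1])/1250,bw(.069,0))
    print([x['uv'] for x in pinpoint(n,'tripped_button_top')[:2]],[(px2z(n,x['uv'],.047)[:2]) for x in pinpoint(n,'tripped_button_top')[:2]])
im=np.hstack([ortho('top',t,.56,.18),ortho('side',s,.56,.18)])
cv2.imwrite('pics/b.png',im[:,:,::-1])"
```

```text
t 4.5 box [-0.0297 -0.0003] z 0.15879696918987363 [ 179.92375825    0.19535625 -170.18488889] F [ 0.49699964 -0.43809635 -0.77699434] 0.00032843670777310145
0 0 0.1 -> shift [-0.0295  0.0002  0.0589] turn 0.0
top [0.61337505 0.1923105 ] [0.06877174 0.0632841 ] [0.60799314 0.19174446]
[] []
side [0.60966155 0.1912923 ] [0.06699327 0.06134512] [0.60799314 0.19174446]
[[248.4, 239.7]] [array([0.54178394, 0.16983739])]
```

View pics/b.png

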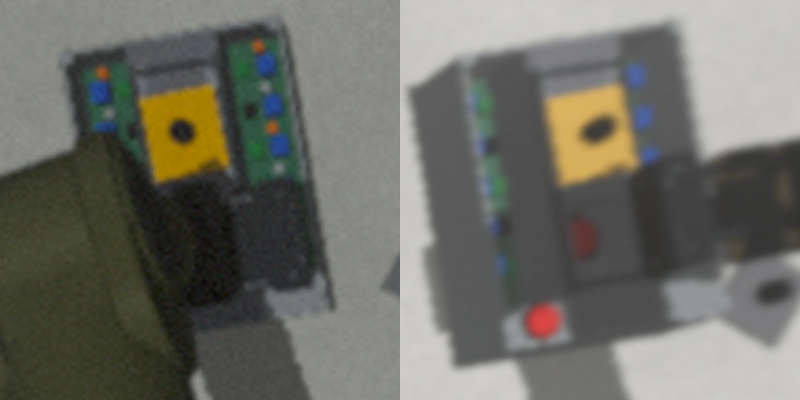

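Request:
{"fn": "drive_tool", "kwargs": {
  "moves": "0.02 0 -0.02 0 -1;0.04 0 -0.04 0 -1;0.06 0 -0.06 0 -1;0.06 0.04 -0.09 0 -1;0.06 0.08 -0.12 0 -1;0.06 0.12 -0.12 0 -1;0.06 0.15 -0.12 0 -1;0.06 0.15 -0.12 0 -1"
}}

```text
time_s: 5.6
tool_pos: [0.4247, 0.3175, 0.2761]
tool_rot: [179.9, -0.0, -169.8]
force: [-1.4, -1.1, -0.2]
grip_width: 0.0003
```

```bash
python3 -c "
from h import *
st()
t,_=cam('top');s,_=cam('side')
for n in('top','side'):
  for f,z in(('tripped_button_top',.047),('tripped_box_well',.075)):
    print(n,f,[(x['uv'],x['conf'],px2z(n,x['uv'],z)[:2]) for x in pinpoint(n,f)[:2]])
im=np.hstack([ortho('top',t,*O,half=.08,s=2500),ortho('side',s,*O,half=.08,s=2500)])
cv2.imwrite('pics/c.png',im[:,:,::-1])"
```

```text
t 5.6 box [-0.0902  0.1551] z 0.2760592021102866 [ 1.79907561e+02 -4.76301556e-02 -1.69756664e+02] F [-1.39866563 -1.08156335 -0.24274379] 0.00028240553852536775
top tripped_button_top [([205.1, 204.0], 0.61, array([0.53881296, 0.18402581])), ([420.9, 260.8], 0.45, array([ 0.35943762, -0.44928044]))]
top tripped_box_well [([206.3, 206.0], 0.76, array([0.53175169, 0.17614273])), ([113.9, 186.3], 0.46, array([0.59540187, 0.44927131]))]
side tripped_button_top [([183.5, 324.6], 0.39, array([0.58884647, 0.49760569]))]
side tripped_box_well [([247.8, 235.5], 0.82, array([0.54149144, 0.17480382]))]
```

View pics/c.png

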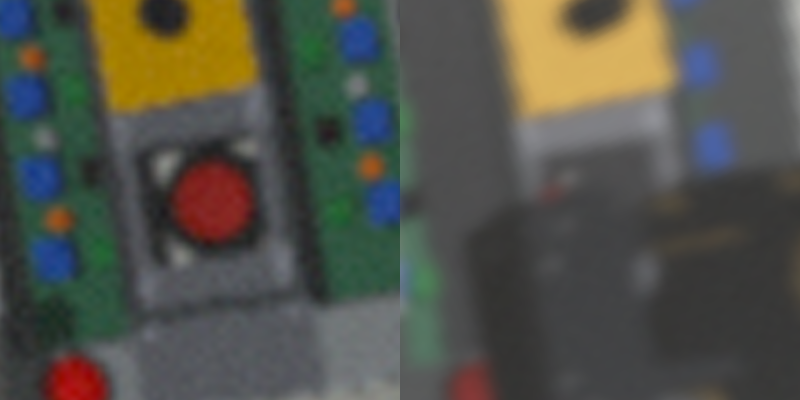

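```bash
python3 -c "
from h import *
rel(-.001,-.001,.105)"
```

```text
-0.001 -0.001 0.105 -> shift [-0.0881 -0.1488  0.1716] turn -0.1
```

Request:
{"fn": "drive_tool", "kwargs": {
  "moves": "-0.022 -0.037 0.03 0 -1;-0.044 -0.074 0.06 0 -1;-0.066 -0.111 0.09 0 -1;-0.088 -0.149 0.12 0 -1;-0.088 -0.149 0.15 0 -1;-0.088 -0.149 0.172 0 -1;-0.088 -0.149 0.172 0 -1;-0.088 -0.149 0.172 0 -1"
}}

```text
time_s: 6.7
tool_pos: [0.5388, 0.18, 0.1051]
tool_rot: [180.0, 0.0, -170.2]
force: [0.8, -1.3, 1.2]
grip_width: 0.0008
```

```bash
python3 -c "
from h import *
st();rel(-.001,-.001,.041)"
```

```text
t 6.7 box [-0.0012  0.0002] z 0.10512786545825464 [ 1.79997084e+02  1.03579252e-02 -1.70226129e+02] F [ 0.76946222 -1.25364299  1.16627811] 0.0007621584169453873
-0.001 -0.001 0.041 -> shift [-0.0001 -0.0012  0.0641] turn -0.0
```

Request:
{"fn": "drive_tool", "kwargs": {
  "moves": "0 -0.001 0.015 0 -1;0 -0.001 0.03 0 -1;0 -0.001 0.042 0 -1;0 -0.001 0.05 0 -1;0 -0.001 0.056 0 -1;0 -0.001 0.06 0 -1;0 -0.001 0.063 0 -1;0 -0.001 0.064 0 -1"
}}

```text
time_s: 7.5
tool_pos: [0.5384, 0.1794, 0.0414]
tool_rot: [180.0, -0.1, -170.2]
force: [-6.0, -2.0, 11.5]
grip_width: 0.0005
```

Request:
{"fn": "drive_tool", "kwargs": {
  "moves": "0 0 0.001 0 -1;0 0 0.001 0 -1;0 0 0.0015 0 -1;0 0 0.0015 0 -1;0 0 0.0015 0 -1;0 0 0.0015 0 -1;0 0 0.0015 0 -1;0 0 0.0015 0 -1"
}}

```text
time_s: 8.3
tool_pos: [0.5384, 0.1793, 0.0413]
tool_rot: [180.0, -0.1, -170.2]
force: [-6.8, -1.8, 15.3]
grip_width: 0.0002
```

Request:
{"fn": "drive_tool", "kwargs": {
  "moves": "0 0 -0.004 0 -1;0 0 -0.015 0 -1;0 0 -0.03 0 -1;0 0 -0.05 0 -1;0 0 -0.075 0 -1;0 0 -0.09 0 -1;0 0 -0.09 0 -1;0 0 -0.09 0 -1"
}}

```text
time_s: 9.1
tool_pos: [0.5388, 0.1794, 0.129]
tool_rot: [180.0, 0.0, -170.2]
force: [0.1, -0.6, -1.2]
grip_width: 0.0006
```

```bash
python3 -c "
from h import *
st();rel(.115,-.001,.13)"
```

```text
t 9.1 box [-0.0013 -0.0004] z 0.12900073085730468 [ 1.79988212e+02  2.25985363e-02 -1.70184457e+02] F [ 0.13602002 -0.58326316 -1.21103373] 0.0006455568123998208
0.115 -0.001 0.13 -> shift [-0.1163 -0.0006 -0.001 ] turn 0.0
```

Request:
{"fn": "drive_tool", "kwargs": {
  "moves": "-0.03 0 -0.002 0 -1;-0.06 0 -0.002 0 -1;-0.09 0 -0.002 0 -1;-0.116 0 -0.002 0 -1;-0.116 0 0.01 0 -1;-0.116 0 0.025 0 -1;-0.116 0 0.041 0 -1;-0.116 0 0.041 0 -1"
}}

```text
time_s: 9.9
tool_pos: [0.6495, 0.1984, 0.0837]
tool_rot: [-179.9, -0.4, -170.2]
force: [-0.2, 0.3, -0.5]
grip_width: 0.0004
```

```bash
python3 -c "
from h import *
st();rel(.025,-.001,.088)
s,_=cam('side');cv2.imwrite('pics/d.png',ortho('side',s,.56,.18)[:,:,::-1])"
```

```text
t 9.9 box [ 0.1111 -0.0005] z 0.08366392154806626 [-179.9444947    -0.42388596 -170.17265922] F [-0.16581402  0.33323765 -0.54037238] 0.0003955576357477655
0.025 -0.001 0.088 -> shift [ 0.0861 -0.0005 -0.0037] turn 0.0
```

View pics/d.png

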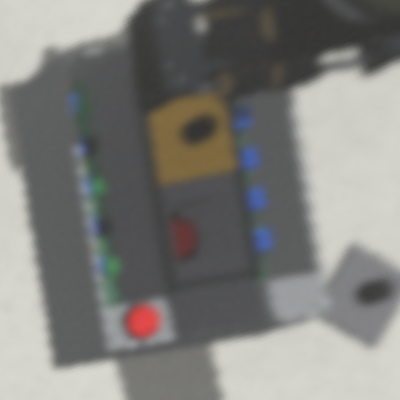

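Request:
{"fn": "drive_tool", "kwargs": {
  "moves": "0.01 0 -0.004 0 -1;0.022 0 -0.004 0 -1;0.034 0 -0.004 0 -1;0.046 0 -0.004 0 -1;0.058 0 -0.004 0 -1;0.07 0 -0.004 0 -1;0.08 0 -0.004 0 -1;0.086 0 -0.004 0 -1"
}}

```text
time_s: 10.75
tool_pos: [0.5686, 0.1848, 0.0937]
tool_rot: [179.9, 0.2, -170.2]
force: [2.9, -0.4, 1.1]
grip_width: 0.0007
```

```bash
cat > m.py <<'E'
from h import *
st();rel(.021,-.001,.088)
for n in('top','side'):
    i,_=cam(n);i=np.ascontiguousarray(i[:,:,::-1])
    cv2.imwrite(f'pics/{n}_now.png',ortho(n,i,.56,.18))
    o=ortho(n,i,.56,.18,.081);m=cv2.inRange(cv2.cvtColor(o,cv2.COLOR_BGR2HSV),(15,110,60),(32,255,255))
    k,l,q,c=cv2.connectedComponentsWithStats(m);j=1+q[1:,4].argmax()
    r=cv2.minAreaRect(np.argwhere(l==j)[:,::-1].astype(np.float32));d=o2w(r[0],.56,.18)-O;a=np.radians(YAW)
    print(n,"cover box x",d[0]*np.cos(a)+d[1]*np.sin(a),np.array(r[1])/1250)
cv2.imwrite('pics/now.png',np.hstack([cv2.imread('pics/top_now.png'),cv2.imread('pics/side_now.png')]))
E
python3 m.py
```

```text
t 10.75 box [ 0.029  -0.0002] z 0.09373775003713522 [ 179.9434248     0.20320881 -170.17161025] F [ 2.91208884 -0.38450318  1.12733564] 0.0006559303123951209
0.021 -0.001 0.088 -> shift [ 0.008  -0.0008  0.0057] turn 0.0
top cover box x -0.010452528400656191 [0.02696996 0.04540267]
side cover box x -0.00861785945225106 [0.0310648  0.05836416]
```

Request:
{"fn": "drive_tool", "kwargs": {
  "moves": "0.001 0 0.001 0 -1;0.002 0 0.002 0 -1;0.003 0 0.003 0 -1;0.004 0 0.003 0 -1;0.004 0 0.003 0 -1;0.004 0 0.003 0 -1;0.004 0 0.003 0 -1;0.004 0 0.003 0 -1"
}}

```text
time_s: 11.65
tool_pos: [0.5647, 0.1838, 0.0892]
tool_rot: [180.0, 0.0, -170.2]
force: [2.8, 1.0, 3.7]
grip_width: 0.0002
```

Request:
{"fn": "drive_tool", "kwargs": {
  "moves": "-0.004 0 0 0 -1;-0.012 0 -0.005 0 -1;-0.015 0 -0.03 0 -1;-0.015 0 -0.06 0 -1;-0.015 0.04 -0.1 0 -1;0.01 0.08 -0.13 0 -1;0.04 0.12 -0.15 0 -1;0.06 0.15 -0.17 0 -1"
}}

```text
time_s: 12.45
tool_pos: [0.482, 0.3179, 0.2563]
tool_rot: [-179.9, -0.1, -170.2]
force: [0.3, 0.4, -0.3]
grip_width: 0.0006
```

Request:
{"fn": "drive_tool", "kwargs": {
  "moves": "0.02 0.02 0 0 -1;0.04 0.04 0 0 -1;0.06 0.06 0 0 -1;0.06 0.08 0 0 -1;0.06 0.08 0 0 -1;0.06 0.08 0 0 -1;0.06 0.08 0 0 -1;0.06 0.08 0 0 -1"
}}

```text
time_s: 13.25
tool_pos: [0.4121, 0.3846, 0.2558]
tool_rot: [-180.0, -0.0, -170.3]
force: [-0.5, 0.9, 0.3]
grip_width: 0.0002
```

```bash
python3 m.py
```

```text
t 13.25 box [-0.0912  0.2234] z 0.25584395381915553 [-1.79958694e+02 -7.42194820e-03 -1.70330313e+02] F [-0.54488072  0.87083868  0.33476921] 0.0002172019542073156
0.021 -0.001 0.088 -> shift [-0.1127 -0.224   0.168 ] turn -0.1
top cover box x 0.006922882256056853 [0.0693657  0.06374529]
side cover box x 0.01468299208827529 [0.0465972  0.06291406]
```

View pics/now.png

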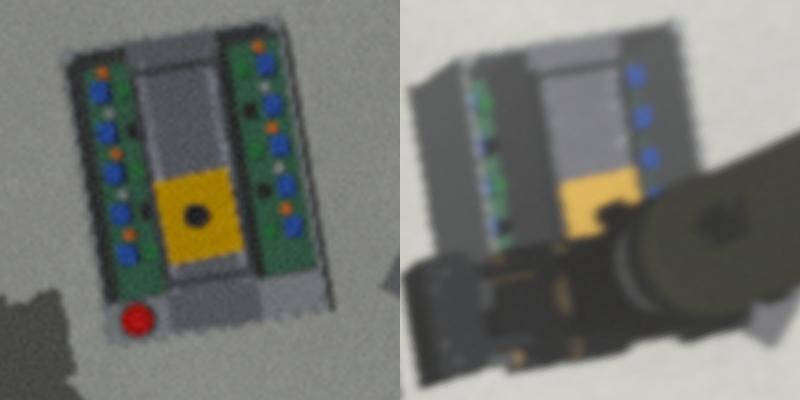

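The cover is about +7 mm from centre by the top view, which is too close to the limit. I'll push it back about 7 mm more.

Request:
{"fn": "drive_tool", "kwargs": {
  "moves": "-0.04 -0.03 0 0 -1;-0.08 -0.06 0 0 -1;-0.11 -0.1 0 0 -1;-0.14 -0.135 0.02 0 -1;-0.149 -0.17 0.05 0 -1;-0.149 -0.2 0.08 0 -1;-0.149 -0.224 0.11 0 -1;-0.149 -0.224 0.12 0 -1"
}}

```text
time_s: 14.15
tool_pos: [0.5953, 0.1836, 0.1326]
tool_rot: [-179.8, -0.3, -170.6]
force: [0.6, 0.4, 0.2]
grip_width: 0.0003
```

```bash
python3 -c "
from h import *
st();rel(.055,-.001,.088);rel(.018,-.001,.088)"
```

```text
t 14.15 box [ 0.0551 -0.0058] z 0.13260278944303786 [-179.76722756   -0.29830905 -170.63290291] F [0.56774245 0.44311518 0.1676593 ] 0.0003112276880405233
0.055 -0.001 0.088 -> shift [-0.0001  0.005   0.0446] turn -0.4
0.018 -0.001 0.088 -> shift [0.0369 0.0047 0.0448] turn -0.4
```

Request:
{"fn": "drive_tool", "kwargs": {
  "moves": "0 0 0.01 0 -1;0 0 0.02 0 -1;0 0 0.03 0 -1;0 0 0.04 0 -1;0 0 0.046 0 -1;0 0 0.046 0 -1;0 0 0.046 0 -1;0 0 0.046 0 -1"
}}

```text
time_s: 14.95
tool_pos: [0.5964, 0.1906, 0.0907]
tool_rot: [180.0, 0.1, -170.2]
force: [0.2, -0.3, -0.3]
grip_width: 0.0007
```

```bash
python3 -c "
from h import *
st();rel(.018,-.001,.088)"
```

```text
t 14.95 box [0.0574 0.0008] z 0.09067400052614417 [ 1.79986054e+02  6.67908491e-02 -1.70188226e+02] F [ 0.19542641 -0.29855    -0.2683324 ] 0.0007386787690023
0.018 -0.001 0.088 -> shift [ 0.0394 -0.0018  0.0026] turn 0.0
```

Request:
{"fn": "drive_tool", "kwargs": {
  "moves": "0.008 -0.001 0.002 0 -1;0.016 -0.001 0.002 0 -1;0.023 -0.001 0.002 0 -1;0.029 -0.001 0.002 0 -1;0.034 -0.001 0.002 0 -1;0.037 -0.001 0.002 0 -1;0.039 -0.001 0.002 0 -1;0.039 -0.001 0.002 0 -1"
}}

```text
time_s: 15.75
tool_pos: [0.5577, 0.1829, 0.0882]
tool_rot: [180.0, 0.0, -170.2]
force: [0.3, -0.7, -0.0]
grip_width: 0.0004
```

Request:
{"fn": "drive_tool", "kwargs": {
  "moves": "0 0 0 0 -1;0 0 0 0 -1;0 0 0 0 -1;0 0 0 0 -1;-0.004 0 0 0 -1;-0.01 0 0 0 -1;-0.015 0 -0.02 0 -1;-0.015 0 -0.05 0 -1"
}}

```text
time_s: 16.55
tool_pos: [0.5719, 0.185, 0.1365]
tool_rot: [-179.9, -0.2, -170.2]
force: [0.2, 0.3, -0.6]
grip_width: 0.0003
```

Request:
{"fn": "drive_tool", "kwargs": {
  "moves": "0 0.03 -0.03 0 -1;0 0.07 -0.06 0 -1;0.02 0.1 -0.09 0 -1;0.05 0.13 -0.11 0 -1;0.08 0.16 -0.11 0 -1;0.1 0.2 -0.11 0 -1;0.11 0.23 -0.11 0 -1;0.11 0.23 -0.11 0 -1"
}}

```text
time_s: 17.35
tool_pos: [0.4207, 0.399, 0.248]
tool_rot: [179.8, -0.1, -169.6]
force: [0.4, -0.5, 0.4]
grip_width: 0.0004
```

```bash
python3 m.py
```

```text
t 17.35 box [-0.0803  0.2361] z 0.24800411712243342 [ 1.79826311e+02 -7.71666868e-02 -1.69649213e+02] F [ 0.38317685 -0.47353324  0.38308868] 0.00035274211535882294
0.021 -0.001 0.088 -> shift [-0.0992 -0.2386  0.1591] turn 0.6
top cover box x -0.0002901074056795669 [0.06920952 0.06402094]
side cover box x 0.022954783015377178 [0.01817451 0.0308202 ]
```

View pics/now.png

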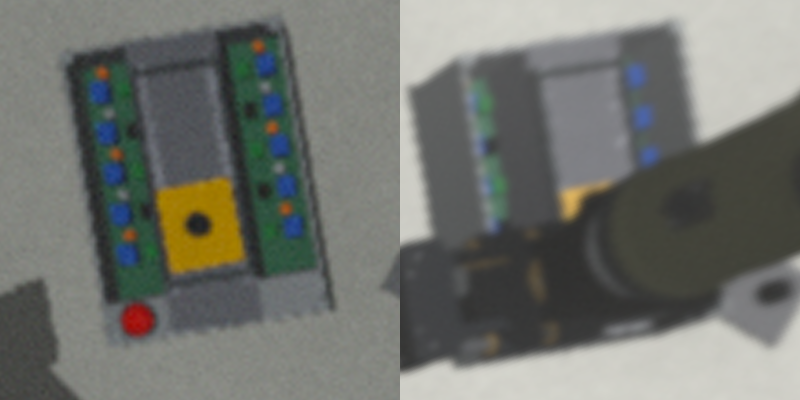

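```bash
python3 -c "
from cell import *
print(get_obs()['joint_velocities'].round(2));sign_off()"
```

```text
[ 1.63 -0.37  2.26  0.43  0.63  0.07  0.05]
the job is handed in; nothing more can be done
```

I reset the red-lamp box, slid its cover back over the well and handed the job in at about 17.4 s; no verdict was reported.

- **Opening:** I pushed the yellow cover by its boss to about +72 mm. The top view then showed the well fully open.
- **Button:** I pressed with closed fingertips until they stopped at z ≈ 0.041 m, held for about 0.8 s at 11–15 N. That depth means about 5.7 mm of travel, past the 4.8 mm needed. There was also an unexplained sideways force of about 7 N. I saw no camera confirmation of the button coming back out, and nothing rests on it.
- **Closing:** The first push back left the cover about 7 mm off centre, too close to the limit. A second push brought it to about −0.3 mm by the top camera, flat in its channel, with the well covered.

**Checks that failed or are incomplete:**
- The side camera could not confirm the final cover position, because the arm was in its view.
- The lamp still showed red in the last picture; the task does not say it should change.
- I did not measure the green-lamp box or the loose items again at the end. The arm stayed clear of them, and no unexpected contact force showed up in the readings between moves.

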